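# Load the scan stand and hold the third view

## Task

Take the square tower print with the pointed roof out of the rack and slide its stem fully home into the socket of the scan stand's turntable, and let go of it. Then turn the stand's index knob clockwise, counting the clicks, to the third click and not on to the fourth. The knob springs back if released, so finish with the gripper still holding it at the third click; leave the other prints, the scraper and the glue bottle alone.

Things in the scene. Friction and masses are not known exactly. Their poses are not given: they have to be found in the camera images.
- tower: White printed sample, 40 to 85 g, upright in a rack well. Origin at its underside's centre, z up, x and y along its sides. Square stem 20 mm, 45 mm long (lowest 4 mm step in to 17 mm); flange 34 x 34 mm, z 45 to 50; square tower 24 mm, z 50 to 90, to grip; pointed roof up to z 104. Its neighbours stand along its x, so the two y faces are free for the fingers.
- rack: Plywood rack, fixed, 200 x 60 x 30 mm, origin at the centre of its underside, z up. Three loose square wells, 24 mm wide and 22 mm deep, at x = -65, 0 and +65 mm; samples stand in them with their undersides 8 mm above the bench.
- column: White sample of the same stem and flange, with a thin round column carrying a 28 mm ball above it (104 mm tall in all). Loose, in the rack: leave it alone.
- vase: White sample of the same stem and flange, with a small round vase above it (94 mm tall, 32 mm wide). Loose, in the rack: leave it alone.
- stand: Grey scan stand, fixed: housing 150 mm (x) by 380 mm (y, -160 to +220) by 35 mm high, origin on the bench midway between knob (y = -85 mm) and turntable (y = +85 mm, disc 110 mm across). At y = 183 to 213 mm an upright scanner head with two lenses, 100 mm wide, top 145 mm above the bench.
- socket (a point): Centre of the mouth of the turntable's square socket, 95 mm above the bench; z up, x, y along the hole's sides. Hole 22 x 22 mm, 46 mm deep, in a grey block 44 x 44 x 50 mm. Fully home, the flange rests on the block, the sample's underside 45 mm below this point. Any quarter turn fits. The turntable is geared 1:1 to the knob; knob at home, its axes are the stand's.
- knob_grip (a point): On the vertical axis of the black index knob, 72 mm above the bench, where the tool centre can grip; turns with the knob, z up. The knob is an upright bar 46 mm long (x), 14 mm thick (y), 47 to 79 mm above the bench, on a 52 mm disc (top at 49 mm) over a fixed 68 mm disc. A white line on top marks its pointer end (-x); white ticks on the housing mark home and the stops.
- knob (a joint): Knob angle in rad: 0 at home (end stop, where it rests), growing clockwise from above. Clicks every 24 deg: 0.419, 0.838, 1.257 (third), 1.676, 2.094 (last, end stop). A spring pulls it home with 0.105 N m at home, 0.143 at the third; the detents add +-0.08 N m, highest a quarter spacing past each stop, and do not hold the knob by themselves: let go, it springs home.
- scraper_grip (a point): Handle of a loose print scraper lying on the far side of the bench: leave it alone.
- glue: Loose glue bottle, 40 mm across, 90 mm tall, standing on the far side of the bench; origin at its underside: leave it alone.
Mind the look-alikes: they are no part of the job. Leave any purple or red look-alike of the tower alone.

How it is judged:
By the outcome, as a careful person would: the job done as asked, in the order asked, and still so for the second after the job is handed in, while the arm keeps its last pose, push and grip.
It also fails if it takes over 61 s, if anything falls off the work surface, if the arm or the gripper's body presses on something with over 40 N, if the wrist force passes 120 N, or if a joint passes its speed limit or range.

## Robot

A 6-joint arm with a two-finger parallel gripper is mounted at the origin on the work surface. World frame = base frame: x ahead of the robot, y to its left, z up, the work surface at z = 0. Lengths are in m, angles in rad, forces in N, time in s.
With the tool pointing down it reaches from about 0.35 to 0.8 m from the base axis. Payload 7.3 kg.
Tool frame: the origin (TCP) lies between the finger pads, 19 mm behind the fingertips; this is the grasp point; z points along the fingers, y is the line along which they close (so a half turn about z gives the same grasp; the last joint's range is limited). The gripper opens to 85 mm and grips with 20 to 120 N. Pads are 22 mm wide; open, the fingers measure 114 mm over their backs; the gripper's body (76 mm by 85 mm) begins 54 mm behind the grasp point. The pads swing forward as they close: fully open they stand 13 mm farther back than shut.
Start: joints at [1.192, 0.342, 1.524, -0, 1.275, -0.146], TCP at [0.121, 0.511, 0.25] pointing down, gripper open.
Joint ranges: [-2.53, 2.53], [-0.77, 2.02], [0.04, 2.7], [-1, 4.14], [0.28, 2.66], [-3.11, 3.11]. Speed limits (rad/s): [2.57, 2.57, 3.14, 3.14, 3.14, 3.14].

## Interface

Orientations are given as a unit quaternion [x, y, z, w].
In Python, from workcell import r, command_gripper, optics gives the robot as it stands. The module is installed in compiled form; this text tells all that it offers. Calls block until the motion is done:
- r.reach(position, orientation): joint-space move of the TCP to a pose.
- r.move_straight(position, orientation=None, speed=0.15, max_force=None): straight line of the TCP; orientation=None keeps the orientation; speed is the mean speed in m/s. With max_force (N) it stops when the force on the tool has changed by that much, and returns True; else False.
- r.movej(angles): joint-space move.
- command_gripper(opening, force=None): finger opening in m; force is the grip in N (None keeps the last); returns when the fingers have stopped.
- r.hold(seconds).
- r.solve_ik(position, orientation): joint angles nearest the present ones, or None.
- r.read_state(): the state.
- optics.get_image(name): name is "side" or "top"; returns (picture, depth): 480x640x3 uint8, red, green, blue; 480x640 float32, m along the optical axis (not along the pixel's ray), 0 where there is no reading.
- optics.camera_model(name): a dict with "K" (3x3 intrinsics, pixels), "R" (3x3) and "t" (3): a world point X has camera coordinates R X + t. Camera axes: x right, y down, z forward; pixel columns grow to the right and rows downward; lengths in m; the calibration is good to about 2 mm. A picture is of the moment at which its call begins. camera_model takes no time and is no camera call.
A pose or a line that the arm cannot do raises r.PlanningError and nothing moves.
- r.finish_job(): hands the job in; it is judged then, once.
The state is a dict: "time_s": time; "joint_positions": joint angles; "dq": joint speeds; "tau": joint torques, N m; "eef_pos": TCP position; "eef_rot": TCP orientation; "contact_force": force on the tool from outside, world axes, zero at the start; "torque": the same for the moment, N m; "grip_width": finger opening in m; "grip_force": force on a finger pad.
Only numpy, scipy, OpenCV 4.12 (cv2) and the standard library are available. Lean on these libraries where they do the work, as an engineer would, in place of code of your own. Each camera call takes 0.05 s, during which the arm holds its last target. There are 200 camera calls.

## Working session

There is one attempt and no reset: what is moved stays moved. The work goes in short steps, each a Python script; the robot and the scene stay as the last script left them, time stands still between calls to the robot, and variables do not carry over. Pictures are saved under pics/ and viewed, at most 10 in all, crops included, and the job is handed in when it is done.

```bash
mkdir -p pics; python3 - <<'E'
from workcell import r, optics
import cv2, numpy as np
for n in ("side","top"):
    im,d=optics.get_image(n); m=optics.camera_model(n)
    cv2.imwrite(f"pics/{n}0.png",im[:,:,::-1]); np.savez(f"{n}0.npz",im=im,d=d,**m)
    print(n,m["K"].round(1).tolist(),(-m["R"].T@m["t"]).round(3),m["R"][2].round(3),(d>0).mean())
s=r.read_state();print(s["time_s"],s["eef_pos"],s["eef_rot"],s["grip_width"])
E
```

```text
side [[455.0, 0.0, 322.5], [0.0, 455.0, 245.0], [0.0, 0.0, 1.0]] [ 0.452 -0.698  0.796] [ 0.137  0.683 -0.718] 0.996123046875
top [[536.0, 0.0, 325.0], [0.0, 536.0, 242.8], [0.0, 0.0, 1.0]] [ 0.412 -0.038  1.163] [ 0.148  0.02  -0.989] 0.996083984375
0.1 [0.12097863 0.51053882 0.24940693] [ 1.16134085e-01  9.93233308e-01 -6.62089781e-04 -1.78067639e-04] 0.0851062161316707
```

View pics/top0.png

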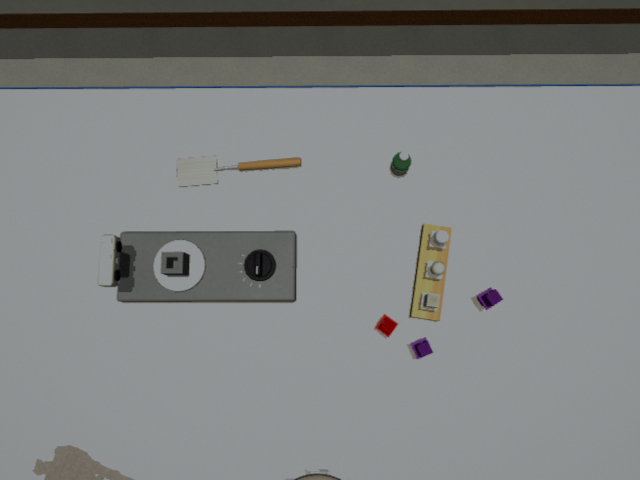

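View pics/side0.png

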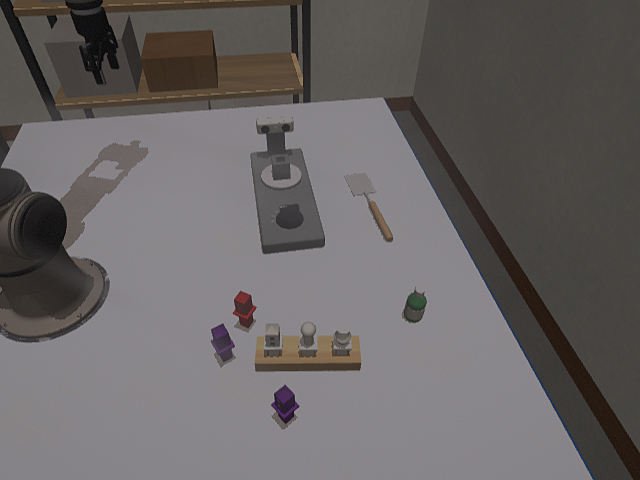

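The top view shows the rack at px (432,272) with the tower in its near well at (431,301), the column at (437,269) and the vase at (440,239). The knob is at (260,265), the socket block at (175,263), and the red and purple decoys are at (387,326), (421,348) and (488,299). Next I'll measure from the depth.

```bash
cat > h.py <<'E'
import numpy as np, cv2
def cloud(d,K,R,t):
    v,u=np.mgrid[:d.shape[0],:d.shape[1]]
    c=np.stack([(u-K[0,2])/K[0,0]*d,(v-K[1,2])/K[1,1]*d,d],-1)
    return (c-t)@R
def ray(px,z,K,R,t):
    d=R.T@np.linalg.solve(K,[px[0],px[1],1.]); o=-R.T@t
    return o+d*(z-o[2])/d[2]
def rect(pts):
    (cx,cy),(w,h),a=cv2.minAreaRect((pts*1000).astype(np.float32)); return [round(x,1) for x in (cx,cy,w,h,a)],len(pts)
E
python3 - <<'E'
from h import *
for n in ("top","side"):
    z=np.load(n+"0.npz"); P=cloud(z["d"],z["K"],z["R"],z["t"]); Z=P[...,2]
    v,u=np.mgrid[:480,:640]
    def sel(u0,u1,v0,v1,z0,z1):
        m=(u>u0)&(u<u1)&(v>v0)&(v<v1)&(Z>z0)&(Z<z1); p=P[m]
        return rect(p[:,:2]),p.mean(0).round(4)
    box=dict(top=[("bench",(330,370,150,250,-.1,.1)),("housing",(90,310,215,315,.028,.04)),("rack",(400,460,215,330,.022,.036)),
      ("turntable block",(150,200,240,290,.088,.1)),("knob",(235,285,240,290,.072,.086)),("tower top",(415,445,285,315,.09,.12)),("tower flange",(415,445,285,315,.05,.065)),("red",(370,400,310,345,.02,.2)),("purp",(405,435,335,362,.02,.2)),("purp2",(470,505,285,315,.02,.2)),("turntable disc",(150,210,235,295,.037,.055))],
      side=[("rack",(250,365,330,375,.022,.036)),("tower top",(262,284,318,350,.09,.12)),("tower flange",(258,290,318,360,.05,.062)),("block",(262,300,140,190,.088,.1)),("knob",(265,310,195,235,.072,.086)),("housing",(245,330,140,255,.028,.04))])[n]
    for k,b in box:
        try: print(n,k,*sel(*b))
        except Exception as e: print(n,k,e)
z=np.load("top0.npz"); im=z["im"][:,:,::-1]
a=cv2.resize(im[280:325,405:465],None,fx=8,fy=8,interpolation=2); b=cv2.resize(im[240:292,230:290],None,fx=6,fy=6,interpolation=2)
c=np.zeros((360,780,3),np.uint8); c[:,:480]=a[:360]; b=cv2.resize(b,(300,260)); c[:260,480:]=b
cv2.imwrite("pics/crop0.png",c)
E
```

```text
top bench ([684.7, -69.2, 85.6, 224.6, 89.8], 3847) [ 6.83e-01 -6.92e-02  6.00e-04]
top housing ([533.8, 238.4, 148.9, 378.2, 0.1], 9060) [0.5318 0.2268 0.0353]
top rack ([522.3, -238.2, 61.2, 200.9, 81.2], 1814) [ 0.5183 -0.2342  0.0304]
top turntable block ([532.3, 294.1, 43.3, 45.5, 0.3], 384) [0.5318 0.2934 0.095 ]
top knob ([533.4, 124.0, 14.9, 45.1, 88.8], 162) [0.5329 0.1235 0.0784]
top tower top ([457.9, -227.8, 24.4, 23.9, 80.8], 161) [ 0.4576 -0.2265  0.1027]
top tower flange ([457.9, -227.5, 34.1, 34.0, 81.6], 107) [ 0.4555 -0.2214  0.0586]
top red ([408.9, -140.1, 34.1, 33.9, 53.9], 283) [ 0.4089 -0.1376  0.0763]
top purp ([363.9, -210.2, 33.9, 34.2, 23.5], 296) [ 0.3653 -0.2062  0.0772]
top purp2 ([464.5, -350.1, 34.8, 34.1, 31.3], 328) [ 0.4642 -0.3449  0.0761]
top turntable disc ([533.8, 293.1, 128.3, 125.0, 2.3], 1864) [0.5319 0.2893 0.0443]
side rack ([520.1, -238.6, 63.1, 200.2, 81.2], 2209) [ 0.5185 -0.2468  0.0303]
side tower top ([456.1, -228.8, 24.2, 24.0, 81.0], 195) [ 0.456  -0.2323  0.1018]
side tower flange ([456.2, -227.9, 35.0, 33.8, 83.2], 131) [ 0.4573 -0.2353  0.0585]
side block ([531.1, 292.8, 43.7, 50.8, 0.6], 196) [0.5315 0.291  0.095 ]
side knob ([532.4, 122.1, 45.1, 16.0, 1.1], 115) [0.5324 0.1213 0.0786]
side housing ([531.6, 238.4, 150.1, 382.6, 0.3], 3818) [0.5292 0.1927 0.0361]
```

View pics/crop0.png

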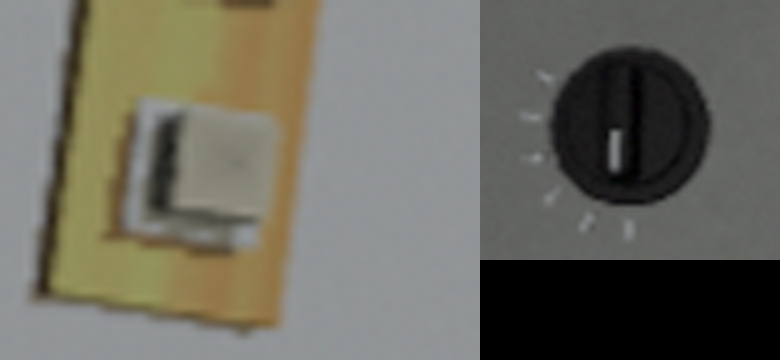

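The crop confirms the tower in the near well, yawed about −9°, and the knob pointer at the home tick. The two views agree to within about 1.5 mm, so I'll grasp the tower.

```bash
cat >> h.py <<'E'
def down(phi):  # tool down, tool y axis at world angle phi (deg)
    a=np.radians((phi+90)/2); return [float(np.cos(a)),float(np.sin(a)),0.,0.]
def look(n,name):
    from workcell import optics
    im,d=optics.get_image(n); m=optics.camera_model(n); cv2.imwrite(f"pics/{name}.png",im[:,:,::-1])
    return im,cloud(d,**m),m
E
python3 - <<'E'
from h import *; from workcell import r, command_gripper
q=down(81); x,y=.457,-.2282
r.reach([x,y,.22],q); print(r.read_state()["time_s"],r.read_state()["joint_positions"])
r.move_straight([x,y,.081],speed=.12,max_force=8)
print(r.read_state()["eef_pos"])
command_gripper(.015,40)
s=r.read_state(); print(s["grip_width"],s["grip_force"],s["contact_force"])
r.move_straight([x,y,.20],speed=.1)
s=r.read_state(); print(s["time_s"],s["eef_pos"],s["grip_width"],s["contact_force"])
for n in("top","side"):
    im,P,m=look(n,n+"1"); np.savez(n+"1.npz",im=im,P=P)
E
```

```text
2.9583 [-6.11996072e-01  3.42878827e-01  1.61030561e+00  2.03968055e-04
  1.18835870e+00 -2.02678750e+00]
[ 0.45740163 -0.22846737  0.08161137]
0.023176841158672575 42.73478329181671 [-0.70882434  1.27146502  2.99766069]
6.1917 [ 0.45668991 -0.22802447  0.19934757] 0.023550925490171046 [ 0.18219595 -0.05739974 -0.56219057]
```

```bash
python3 - <<'E'
from h import *; from workcell import r
q=down(90); x,y=.5322,.2934
r.move_straight([.457,-.228,.24],speed=.2)
r.reach([x,y,.24],q); r.move_straight([x,y,.19],speed=.1)
s=r.read_state(); print(s["time_s"],s["eef_pos"],s["joint_positions"].round(3) if hasattr(s["joint_positions"],'round') else s["joint_positions"],s["grip_width"])
tcp=np.array(s["eef_pos"])
for n in("top","side"):
    im,P,m=look(n,n+"2"); np.savez(n+"2.npz",im=im,P=P)
    D=P-[x,y,0]; near=np.abs(D[...,:2]).max(-1)<.03
    for a,b in((.088,.1),(.118,.150),(.157,.172)):
        k=near&(P[...,2]>a)&(P[...,2]<b)
        p=P[k]
        if len(p)>10: print(n,a,len(p),rect(p[:,:2]),p.min(0).round(4),p.max(0).round(4))
im=cv2.imread("pics/side2.png")[100:220,200:360]; cv2.imwrite("pics/c2.png",cv2.resize(im,None,fx=5,fy=5,interpolation=2))
E
```

```text
9.2 [0.53261443 0.29330505 0.19048552] [ 0.377  0.542  1.372 -0.     1.227 -1.193] 0.023409024927514035
top 0.088 228 ([531.9, 294.2, 42.7, 46.0, 1.3], 228) [0.5105 0.2711 0.0882] [0.5535 0.3168 0.0999]
top 0.118 13 ([525.8, 284.7, 3.1, 7.7, 54.8], 13) [0.5235 0.283  0.1232] [0.5299 0.2882 0.1403]
top 0.157 57 ([519.0, 294.0, 7.3, 35.3, 6.4], 57) [0.5169 0.2769 0.1625] [0.5246 0.3118 0.1712]
side 0.088 194 ([531.1, 293.5, 43.8, 53.0, 0.5], 194) [0.5092 0.2671 0.0881] [0.5532 0.3201 0.0997]
side 0.118 80 ([527.0, 290.8, 16.7, 30.3, 44.4], 80) [0.5221 0.2815 0.1186] [0.5419 0.3075 0.1499]
side 0.157 73 ([531.9, 292.0, 36.3, 34.9, 83.9], 73) [0.515  0.2734 0.1571] [0.549  0.3119 0.172 ]
```

View pics/c2.png

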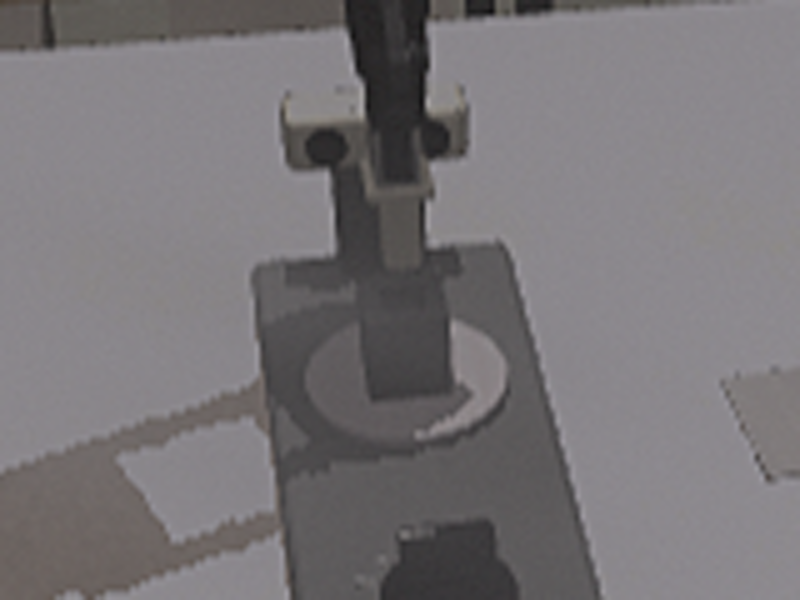

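The side crop shows the tower hanging squarely over the block, with its flange at about crop px (400,190). Measured against the block it sits about 1 mm too far in +x. I'll correct that and insert with a force stop.

```bash
python3 - <<'E'
from h import *; from workcell import r
x,y=.5312,.2933
r.move_straight([x,y,.178],speed=.05)
for z in(.160,.150,.122):
    st=r.move_straight([x,y,z],speed=.04,max_force=10)
    s=r.read_state(); print(st,s["time_s"],np.round(s["eef_pos"],4),np.round(s["contact_force"],1),np.round(s["torque"],2))
    if st: break
E
```

```text
False 10.2917 [0.5311 0.2933 0.1599] [-0.7  0.3 -0.1] [ 0.    0.01 -0.07]
False 10.6917 [0.5311 0.2932 0.1497] [ 0.6  0.  -1.3] [ 0.01 -0.15 -0.03]
True 11.3417 [0.5311 0.2931 0.1231] [-1.  -0.5  4.5] [-0.02  0.09 -0.  ]
```

It bottomed at TCP z 0.1231, against 0.1236 expected for fully home. I'll release, retreat and look.

```bash
python3 - <<'E'
from h import *; from workcell import r, command_gripper
r.move_straight([.5312,.2933,.1205],speed=.03,max_force=12); s=r.read_state(); print(s["eef_pos"],s["contact_force"])
command_gripper(.060)
r.move_straight([.5312,.2933,.23],speed=.15)
r.reach([.5328,.1232,.20],down(90))
s=r.read_state(); print(s["time_s"],s["eef_pos"])
for n in("top","side"):
    im,P,m=look(n,n+"3"); near=(np.abs(P[...,:2]-[.532,.2935]).max(-1)<.03)
    for a,b in((.088,.097),(.0975,.105),(.13,.16)):
        p=P[near&(P[...,2]>a)&(P[...,2]<b)]
        if len(p)>8: print(n,a,rect(p[:,:2]),p[:,2].mean(),p[:,2].max(),np.median(p[:,2]))
im=cv2.imread("pics/side3.png")[100:220,200:360]; cv2.imwrite("pics/c3.png",cv2.resize(im,None,fx=5,fy=5,interpolation=2))
E
```

```text
[0.53121497 0.29314916 0.12304407] [-6.37913717 -4.02483681 18.39748144]
13.6417 [0.53302052 0.12391235 0.19999797]
top 0.088 ([521.3, 280.8, 18.1, 21.0, 89.7], 44) 0.09371070537605813 0.0969495736341119 0.09417104107285651
top 0.0975 ([521.3, 278.3, 18.2, 11.5, 2.7], 30) 0.09997981909029835 0.10497147477776277 0.09980006054948821
side 0.088 ([514.4, 287.3, 21.5, 46.1, 36.8], 43) 0.09322719422926669 0.09698008404447962 0.09382117822789769
side 0.0975 ([518.3, 292.1, 18.1, 43.7, 14.7], 44) 0.10069756915309402 0.10420842033578737 0.10060225318463245
side 0.13 ([523.5, 292.4, 9.4, 26.2, 1.0], 43) 0.14116642382511915 0.15174541305184375 0.1423883906418537
```

View pics/c3.png

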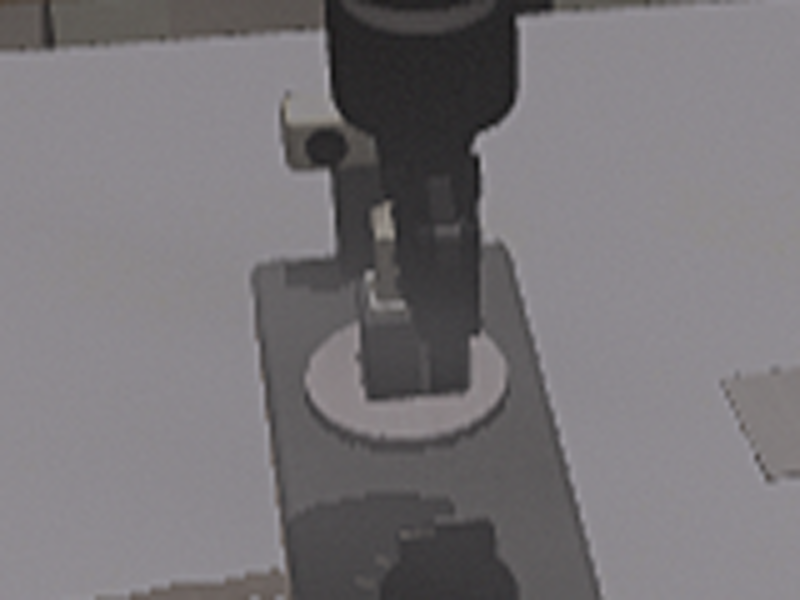

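The flange top sits at z ≈ 0.100, so the tower is fully home and standing upright on its own. Now the knob: I'll grip it and turn to 30° while logging the torque.

```bash
python3 - <<'E'
from h import *; from workcell import r, command_gripper
c=[.532,.1233,.072]
r.move_straight([.532,.1233,.12],down(90),speed=.15)
print(r.move_straight(c,speed=.08,max_force=8), r.read_state()["eef_pos"])
command_gripper(.008,80)
s=r.read_state(); print(s["time_s"],s["grip_width"],s["grip_force"],np.round(s["contact_force"],1),np.round(s["torque"],2))
for a in range(0,34,4):
    r.reach(c,down(90-a)); r.hold(.1); s=r.read_state()
    e=s["eef_rot"]; ph=2*np.degrees(np.arctan2(e[1],e[0]))-90
    print(a,round(90-ph%360,2),round(s["time_s"],2),np.round(s["contact_force"],1),np.round(s["torque"],3),round(s["grip_width"],4))
E
```

```text
False [0.53234002 0.12330892 0.07233513]
15.6583 0.012434664828512527 78.11408758163452 [-0.7 -0.4  5.2] [-0.13  0.21  0.09]
0 -0.01 16.01 [-1.8 -1.   6.4] [-0.139  0.252  0.103] 0.0129
4 3.98 16.36 [-1.3 -0.9  5.6] [-0.063  0.223  0.185] 0.0128
8 7.98 16.71 [-1.8  0.1  5.5] [0.071 0.267 0.185] 0.0126
12 11.99 17.06 [-1.3  0.7  6.4] [0.114 0.174 0.165] 0.0125
16 16.0 17.41 [-0.8  0.7  4.5] [ 0.196  0.144 -0.028] 0.0126
20 19.99 17.76 [-1.1  1.5  5.1] [0.272 0.219 0.043] 0.0122
24 23.94 18.11 [-0.6  3.1  5.6] [0.451 0.197 0.131] 0.0126
28 27.93 18.46 [-1.6  3.6  5.1] [0.559 0.097 0.234] 0.0123
32 31.9 18.81 [-1.2  3.3  6.6] [0.678 0.075 0.197] 0.0122
```

The torque profile matches the detents: a peak near 6°, a trough near 16–18°, and 0.13 N m at the first click. I'll go on to the third click, following the small side load.

```bash
python3 - <<'E'
from h import *; from workcell import r
c=np.array([.532,.1233,.072])
for a in (36,40,44,48,52,56,60,64,66,68,70,72):
    c[1]+=3e-5*np.clip(r.read_state()["contact_force"][1],-5,5)
    r.reach(list(c),down(90-a)); r.hold(.15); s=r.read_state()
    e=s["eef_rot"]; ph=2*np.degrees(np.arctan2(e[1],e[0]))-90
    print(a,round(90-ph%360,2),round(s["time_s"],2),c[1].round(5),np.round(s["contact_force"],1),np.round(s["torque"],3),round(s["grip_width"],4))
for n in("top","side"):
    im,P,m=look(n,n+"4"); np.savez(n+"4.npz",im=im,P=P)
    for a,b in((.0465,.094),(.0975,.103),(.11,.135)):
        p=P[(np.hypot(P[...,0]-.532,P[...,1]-.2935)<.033)&(P[...,2]>a)&(P[...,2]<b)]
        if len(p)>8: print(n,a,rect(p[:,:2]))
a,b=[cv2.resize(i,None,fx=f,fy=f,interpolation=2) for i,f in((cv2.imread("pics/top4.png")[225:305,130:290],5),)+((cv2.imread("pics/side4.png")[120:240,240:340],3),)]
cv2.imwrite("pics/c4.png",a); cv2.imwrite("pics/c4s.png",b)
E
```

```text
36 35.91 19.21 0.1234 [0.3 3.2 5. ] [0.683 0.073 0.183] 0.0124
40 39.9 19.61 0.12349 [-0.1  5.7  4.9] [0.748 0.044 0.116] 0.0125
44 43.89 20.01 0.12364 [0.4 4.8 5.6] [0.67  0.013 0.092] 0.013
48 47.85 20.41 0.12379 [0.6 4.4 4.3] [ 0.751 -0.079  0.15 ] 0.0126
52 51.82 20.81 0.12392 [1.3 4.8 5.3] [ 0.787 -0.137  0.233] 0.0126
56 55.8 21.21 0.12407 [1.  4.2 4.6] [ 0.845 -0.159  0.204] 0.0125
60 59.79 21.61 0.12419 [1.9 4.9 4.8] [ 0.795 -0.363  0.128] 0.0123
64 63.8 22.01 0.12434 [1.7 4.2 4.1] [ 0.781 -0.371  0.064] 0.0123
66 65.82 22.41 0.12446 [3.4 4.2 5.4] [ 0.753 -0.462  0.073] 0.0127
68 67.81 22.81 0.12459 [3.8 4.5 5.1] [ 0.654 -0.505  0.103] 0.0127
70 69.83 23.21 0.12472 [4.5 3.7 5.4] [ 0.59  -0.667  0.113] 0.0124
72 71.82 23.61 0.12483 [4.6 3.6 4.7] [ 0.556 -0.645  0.097] 0.0124
top 0.0465 ([527.9, 287.5, 28.1, 62.8, 66.6], 83)
top 0.0975 ([531.0, 293.3, 42.6, 35.9, 13.0], 87)
top 0.11 ([528.8, 287.0, 16.4, 32.8, 63.9], 71)
```

View pics/c4.png

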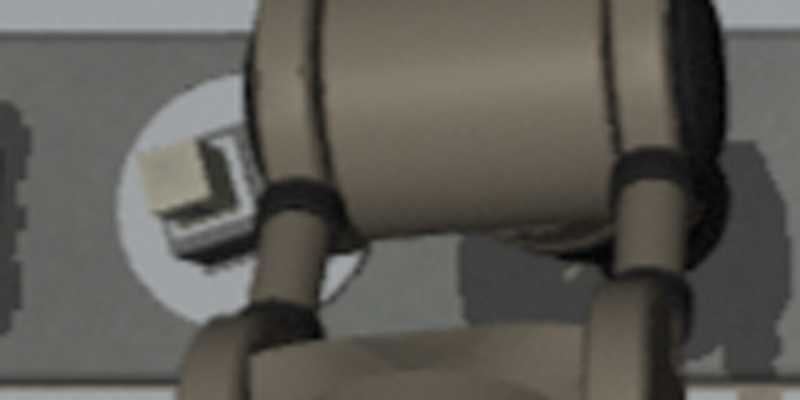

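View pics/c4s.png

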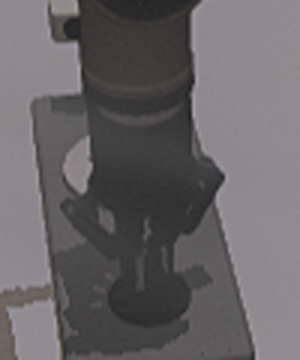

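The top crop shows the tower upright in its block, which has turned with the knob: the block's edges run about 18° off, i.e. 72° mod 90. The side crop shows the gripper on the knob. I'll average the torque around here to check for grip lag.

```bash
python3 - <<'E'
from h import *; from workcell import r
c=[.532,.12483,.072]
for a in (72,73,74):
    r.reach(c,down(90-a)); T=[]
    for _ in range(12): r.hold(.06); T.append(r.read_state()["torque"][2])
    print(a,np.mean(T).round(3),np.std(T).round(3), 'model',[(k,round(.105+.038*k/72+.08*np.sin(2*np.pi*k/24),3)) for k in(a-2,a-1,a)])
s=r.read_state(); print(s["time_s"],s["contact_force"],s["grip_width"],s["grip_force"])
# block's lower-left face edge in the top view: fit line to block's visible top edge by depth
z=np.load("top4.npz"); P=z["P"]; g=cv2.cvtColor(z["im"],cv2.COLOR_RGB2GRAY)
sub=cv2.resize(g[245:285,155:190],None,fx=4,fy=4,interpolation=2)
L=cv2.HoughLinesP(cv2.Canny(sub,30,80),1,np.pi/360,25,minLineLength=30,maxLineGap=4)
for l in ([] if L is None else L[:,0]): print(l, np.degrees(np.arctan2(l[3]-l[1],l[2]-l[0])).round(1))
E
```

```text
72 0.138 0.02 model [(70, np.float64(0.102)), (71, np.float64(0.122)), (72, np.float64(0.143))]
73 0.167 0.024 model [(71, np.float64(0.122)), (72, np.float64(0.143)), (73, np.float64(0.164))]
74 0.197 0.018 model [(72, np.float64(0.143)), (73, np.float64(0.164)), (74, np.float64(0.184))]
26.5583 [4.77542502 4.02278033 4.87882841] 0.012640088779858404 78.37636113166809
[ 45 109 101  92] -16.9
[ 63 117 101 105] -17.5
[ 63 133 103 121] -16.7
```

The torque matches the model with no lag, and the block's edges read about 17°, consistent with 72–73°. I'll go back to 72.3° and hand in.

```bash
python3 - <<'E'
from h import *; from workcell import r
r.reach([.532,.12483,.072],down(90-72.3)); r.hold(.4)
s=r.read_state(); print(s["time_s"],s["torque"][2],s["contact_force"],s["grip_force"]); print(r.finish_job())
E
```

```text
27.2083 0.17447900108894443 [3.35673898 3.38712494 5.21093748] 78.38131785392761
the job is handed in; nothing more can be done
None
```

The tower is fully home in the turntable socket and released, the knob is held by the gripper at the third click (about 72°), and the job was handed in at 27.2 s.

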